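Snap a circuit board onto barbed posts

TASK

Pick up the green circuit board by its heat sink, set it over the four white barbed posts of the black tray with its yellow connector at the tray's yellow-striped end, and press it down corner by corner until every post has clicked through and the board lies fully home on all four shoulders. Press by feel, on the board beside each post and never with more than 17 N, or it cracks; the tray gives on its springs, more or less each time; leave the other things where they are.

Things in the scene. Friction and masses are not known exactly. Their poses are not given: they have to be found in the camera images.
- pcb: Green circuit board, 150 (x) x 100 (y) x 4 mm, about 0.18 kg, lying flat, parts up. Origin: centre of its underside; x along its length towards the yellow connector (12 x 40 mm, 11 mm tall, centred at x = +66 mm), z up. Four through slots, 14 (x) x 15 (y) mm (18 x 15 in the lower 2.3 mm), at x = +-60, y = +-36 mm.
- heat_sink: Aluminium heat sink fixed on the middle of the circuit board, to lift it by: 46 (x) x 22 (y) mm, 26 mm tall, its top 30 mm above the board's underside. Origin and axes: those of the circuit board (centre of the board's underside). The board's top is clear for 24 mm on each long side of it. It may be gripped firmly.
- tray: Black plastic tray, 190 (x) x 140 (y) x 6 mm, a low lip along both long sides, lying level on the sprung pad. Origin: centre of its underside; x towards the yellow-striped end, z up. Four white posts at x = +-60, y = +-36 mm, shoulder tops 20 mm above its underside, 60 mm above the bench.
- pad: Blue sprung pad under the tray, 210 x 160 x 40 mm, fixed to the bench. Origin: centre of its underside, axes as the tray's. Pushed hard enough the tray sinks into it, staying level: the push at which it starts differs each time, from almost nothing to about 13 N; from there it gives 1.7 mm per newton, at most 26 mm, to a hard stop, slowed by a damper (0.2 N per mm/s); let go, it springs back.
- nut_driver: Red-handled nut driver, 225 mm long, handle 26 mm thick, lying on the bench, in nobody's way. Origin on the bench under the middle of the shaft's handle end; x along it towards the socket.
- tumbler: Glass tumbler, 74 mm across, 100 mm tall (pegs to 125 mm), with wooden pegs standing in it (one piece). Origin: centre of its foot.
- ceramic_knob: Off-white ceramic knob, 32 mm across, 32 mm tall, standing between the board and the tray. Origin: centre of its foot.
- hinge_cover: Black plastic hinge cover, 62 x 24 x 18 mm, lying between the board and the tray. Origin: centre of its underside.
- spares_bin: Small blue bin of spare posts, 100 x 140 x 45 mm. Origin: centre of its underside.
- post_a (a point): Centre of the top of the shoulder of the post at +x, +y of the tray; axes as the tray's. All posts alike: white shoulder 20 mm in diameter; from it rises a split spring stem 11 (x) x 8 (y) mm, then two barbs along x, undersides 6 mm above the shoulder, 18 mm over both, tapering to a tip 5 mm wide and 17 mm above the shoulder.
- hole_a (a point): Centre of the slot at +x, +y of the circuit board, at its underside; axes as the board's. It belongs on post_a.
- post_b (a point): Centre of the top of the shoulder of the post at +x, -y of the tray; axes as the tray's. Set over the posts, the board first rests on the tapers, its underside about 7 mm above the shoulders. Pushed down, the barbs yield, then snap out over its top, and it lies on the shoulders with 2 mm free play.
- hole_b (a point): Centre of the slot at +x, -y of the circuit board, at its underside; axes as the board's. It belongs on post_b.
- post_c (a point): Centre of the top of the shoulder of the post at -x, -y of the tray; axes as the tray's. To snap one post through takes about 4 to 12 N of push on the disc beside it, most for the first post of the second end, whose neighbour may snap with it. The force drops at each snap. All four at once need more than the board bears.
- hole_c (a point): Centre of the slot at -x, -y of the circuit board, at its underside; axes as the board's. It belongs on post_c.
- post_d (a point): Centre of the top of the shoulder of the post at -x, +y of the tray; axes as the tray's. More than 17 N of finger push on the board cracks it, and so do contact forces of more than 32 N in all between it and the tray with its posts.
- hole_d (a point): Centre of the slot at -x, +y of the circuit board, at its underside; axes as the board's. It belongs on post_d.
- disc_a (a point): Centre of the white painted disc, 18 mm across, on the board's top (4 mm above its underside) beside slot hole_a, at x = +37, y = +36 mm of the board. There is one for each slot, at x = +-37, y = +-36 mm: room there for shut fingers (up to 24 mm along x, 40 mm along y) clear of the barb and the heat sink.
Mind the look-alikes: they are no part of the job. Several things have the shape of the heat_sink; the one meant has the colours described above.

How it is judged (in metres and radians):
On the way:
1. the board is set over the posts: all four slots within 6 mm sideways of their posts and less than 16 mm above the shoulders (z of hole_a in the frame of post_a below 0.016 m and horizontal distance between hole_a and post_a below 0.006 m and z of hole_b in the frame of post_b below 0.016 m and horizontal distance between hole_b and post_b below 0.006 m and z of hole_c in the frame of post_c below 0.016 m and horizontal distance between hole_c and post_c below 0.006 m and z of hole_d in the frame of post_d below 0.016 m and horizontal distance between hole_d and post_d below 0.006 m), for 0.2 s.
At the end, for the whole second after the job is handed in: Each slot of the board is on its own post (within 5 mm sideways) with the board's underside less than 1.5 mm above that post's shoulder at all four posts, so that every barb has snapped over the board; the board is let go and at rest (z of hole_a in the frame of post_a below 0.0015 m and horizontal distance between hole_a and post_a below 0.005 m and z of hole_b in the frame of post_b below 0.0015 m and horizontal distance between hole_b and post_b below 0.005 m and z of hole_c in the frame of post_c below 0.0015 m and horizontal distance between hole_c and post_c below 0.005 m and z of hole_d in the frame of post_d below 0.0015 m and horizontal distance between hole_d and post_d below 0.005 m and linear speed of pcb below 0.01 m/s); the robot touches nothing.
It fails at once if the fingers press on the board itself (not its heat sink) with more than 17 N (contact force between the fingers and pcb above 17 N).
It fails at once if the contact forces between the board and the tray with its posts add up to more than 32 N, as when the whole board is forced down at once (contact force between pcb and tray above 32 N).
It fails at once if the nut driver, tumbler, ceramic knob, hinge cover or spares bin is moved more than 30 mm (distance of any of nut_driver, tumbler, ceramic_knob, hinge_cover, spares_bin from where it was at the start of the episode above 0.03 m).
It also fails if it takes over 69 s, if anything falls off the work surface, if the arm or the gripper's body presses on something with over 40 N, if the wrist force passes 120 N, or if a joint passes its speed limit or range.

ROBOT

A 7-joint arm with a two-finger parallel gripper is mounted at the origin on the work surface. World frame = base frame: x ahead of the robot, y to its left, z up, the work surface at z = 0. Lengths are in mm, angles in degrees, forces in N, time in s.
With the tool pointing down it reaches from about 350 to 900 mm from the base axis. Payload 8.1 kg.
Tool frame: the origin (TCP) lies at the very end of the fingers, on their centre line; the grasp point (between the pads) lies 19 mm behind it; z points along the fingers, y is the line along which they close (so a half turn about z gives the same grasp; the last joint's range is limited). The gripper opens to 92 mm and grips with 3 to 60 N. Pads are 19 mm wide; open, the fingers measure 130 mm over their backs; the gripper's body (75 mm by 190 mm) begins 47 mm behind the grasp point.
Start: joints at [61.845, 24.895, 1.432, 90.138, -0.665, 64.973, -4.303], TCP at [236.902, -578.376, 226.742] pointing down, gripper open.
Joint ranges: [-149.89, 149.89], [-25.12, 119.58], [-72.63, 75.52], [4.76, 147.25], [-75.54, 255.54], [6.69, 114.76], [-157.13, 157.13]. Speed limits (degrees/s): [127.2, 127.2, 172.46, 172.46, 180, 180, 180].

INTERFACE

Orientations are given as [roll, pitch, yaw] about the fixed x, y, z axes, in that order (R = Rz(yaw) Ry(pitch) Rx(roll)).
In Python, from workcell import r, read_camera, camera_model, job_done gives the robot as it stands.
- The arm moves only by the tool send_rows, never from a script. Its arguments are lists of equal length, an entry for each row: "travel": the shift along the tool's x, y, z in m, a list of three; "turn": the turn, a rotation vector about the tool's x, y, z in degrees, a list of three; "hand": the opening, from 0 (shut) to 1 (fully open). In form: {"travel": [[dx, dy, dz], ...], "turn": [[ax, ay, az], ...], "hand": [hand, ...]}. A call has 1 to 5 rows; each row is the pose to reach, as a shift and turn from the pose commanded when the call began, along the tool's axes at that moment; what a row does not reach only later rows make up. A row lasts 1/10 s, in which the tool goes at most 50 mm and 8.59 degrees, less where a joint would pass 70% of its speed; a pose out of reach is approached as far as the arm can. A call with a gripper value outside its range is refused whole. The fingers move at their own pace and stop on an object; the grip force is fixed at half the most. Time passes only in rows, so rows that repeat a pose let the fingers close. It gives the time, the measured TCP pose, the force, the opening and the grip force at its end, in the units of the state.
- r.observe(): the state, without advancing time (a new reading comes with each control period).
- read_camera(name): name is "side" or "top"; returns (picture, depth): 400x640x3 uint8, blue, green, red; 400x640 float32, mm along the optical axis (not along the pixel's ray), 0 where there is no reading.
- camera_model(name): a dict with "mtx" (3x3 intrinsics, pixels), "k1" (the pictures are not rectified: a ray, as slopes to the right and down, at radius r is drawn at 1 + k1 r^2 times it, then the intrinsics apply), "R" (3x3) and "t" (3): a world point X has camera coordinates R X + t. Camera axes: x right, y down, z forward; pixel columns grow to the right and rows downward; lengths in mm; the calibration is good to about 2 mm. A picture is of the moment at which its call begins. camera_model takes no time and is no camera call.
- job_done(): hands the job in; it is judged then, once.
The state is a dict: "time": time; "qpos": joint angles; "joint_velocities": joint speeds; "effort": joint torques, N m; "tcp_pos": TCP position; "orientation": TCP orientation; "wrist_force": force on the tool from outside, world axes, zero at the start; "wrist_torque": the same for the moment, N m; "opening": finger opening in mm; "grip_force": force on a finger pad.
Only numpy, scipy, OpenCV 4.12 (cv2) and the standard library are available. Lean on these libraries where they do the work, as an engineer would, in place of code of your own. Each camera call takes 0.05 s, during which the arm holds its last target. There are 200 camera calls.

## Working session

There is one attempt and no reset: what is moved stays moved. The work goes in short steps, Python scripts to look and compute and a tool call to move; the robot and the scene stay as the last step left them, time stands still between calls to the robot, and variables do not carry over. Pictures are saved under pics/ and viewed, at most 10 in all, crops included, and the job is handed in when it is done.

Besides the shell and the picture viewer there is one more tool, called after ">>>" in YAML: its name, and indented under it one key for each argument. send_rows: Moves the arm, as the interface text tells. Its arguments: {"type":"object","properties":{"travel":{"type":"array","items":{"type":"array","items":{"type":"number"}}},"turn":{"type":"array","items":{"type":"array","items":{"type":"number"}}},"hand":{"type":"array","items":{"type":"number"}}},"required":["travel","turn","hand"]}

```bash
mkdir -p pics; ls; python3 - <<'E'
from workcell import r, read_camera, camera_model
import cv2, numpy as np
for n in ("top","side"):
    p,d=read_camera(n); cv2.imwrite(f"pics/{n}0.png",p); np.save(f"pics/{n}0.npy",d)
    m=camera_model(n); print(n,m)
print(r.observe())
E
```

```text
pics
top {'mtx': array([[389.78577621,   0.        , 319.42036169],
       [  0.        , 389.78577621, 200.5735053 ],
       [  0.        ,   0.        ,   1.        ]]), 'k1': -0.003760598377598451, 'R': array([[ 0.02328492, -0.99926104,  0.03058067],
       [-0.99476   , -0.02620433, -0.09882244],
       [ 0.09955076, -0.02811935, -0.99463508]]), 't': array([  61.54758588,  532.40276876, 1021.08483789])}
side {'mtx': array([[384.26190472,   0.        , 321.03929495],
       [  0.        , 384.26190472, 196.7315786 ],
       [  0.        ,   0.        ,   1.        ]]), 'k1': 0.015856282475008993, 'R': array([[-0.99719979, -0.07455027,  0.00590263],
       [-0.05816082,  0.72350872, -0.68786078],
       [ 0.0470096 , -0.68627792, -0.72581865]]), 't': array([5.33652601e+02, 7.93745142e-01, 9.99309384e+02])}
{'time': 0.1, 'qpos': array([61.84478063, 24.93167474,  1.43124495, 90.18477699, -0.66444095,
       64.97386583, -4.30435598]), 'joint_velocities': array([ 0.02181528, -0.17606664, -0.00826462, -0.15872338,  0.02180102,
        0.02319332,  0.02518128]), 'effort': array([ 2.32361461e-03, -6.69131899e+01,  9.87520739e-01, -3.15151119e+01,
       -6.06531906e-02,  3.73431772e-02, -2.82631919e-05]), 'tcp_pos': array([ 236.69170536, -577.93936172,  226.02604018]), 'orientation': array([-1.79918357e+02,  7.76643671e-03,  2.22709997e+01]), 'wrist_force': array([-0.11059204,  0.2893617 ,  0.20393114]), 'wrist_torque': array([0.02467817, 0.03654591, 0.01616137]), 'grip_force': 0.0, 'opening': 91.89901501629022}
```

View pics/top0.png

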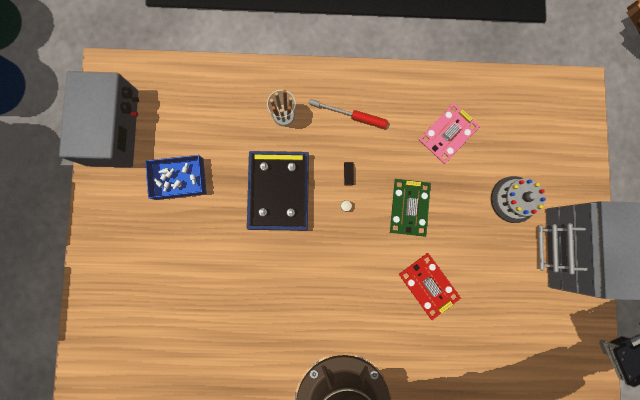

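View pics/side0.png

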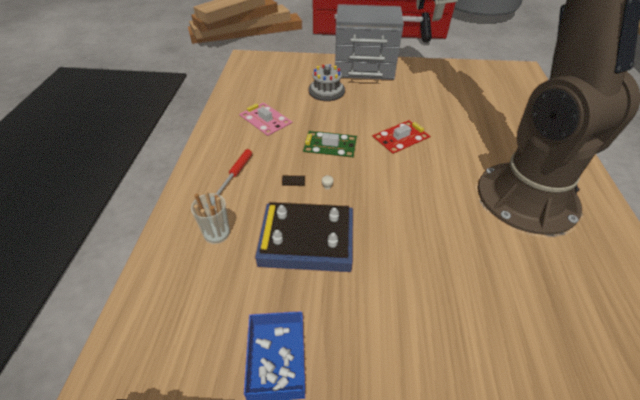

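Candidates for the board in the top view are pink (449,133), green (411,208) and red (430,287). I choose the green one, whose yellow connector is at (413,183). The tray is at (278,190) with its stripe at (278,157), and the knob (347,206) and cover (349,173) lie between them. Next I check the choice in close crops.

```bash
cat > h.py <<'E'
import numpy as np, cv2
from workcell import r, read_camera, camera_model
def px2w(n,uv,z):
    m=camera_model(n); K=m["mtx"]
    q=(np.atleast_2d(uv)-K[:2,2])/K[0,0]; s=q.copy()
    for _ in range(8): s=q/(1+m["k1"]*(s**2).sum(1,keepdims=True))
    R,t=m["R"],m["t"]; c=-R.T@t
    d=np.c_[s,np.ones(len(s))]@R
    return c+d*((z-c[2])/d[:,2])[:,None]
def w2px(n,X):
    m=camera_model(n); c=np.atleast_2d(X)@m["R"].T+m["t"]; s=c[:,:2]/c[:,2:]
    return s*(1+m["k1"]*(s**2).sum(1,keepdims=True))*m["mtx"][0,0]+m["mtx"][:2,2]
def crop(p,x,y,w,h,k): return cv2.resize(p[y:y+h,x:x+w],None,fx=k,fy=k,interpolation=cv2.INTER_CUBIC)
def blobs(mask,amin=8):
    n,l,s,c=cv2.connectedComponentsWithStats(mask.astype(np.uint8))
    return [(c[i].round(2),s[i,4]) for i in range(1,n) if s[i,4]>=amin]
E
python3 - <<'E'
from h import *
t=cv2.imread("pics/top0.png"); s=cv2.imread("pics/side0.png")
a=crop(t,235,140,210,105,3.8)[:399]; b=crop(s,245,115,125,65,3.0); c=crop(s,250,195,115,80,2.4)
o=np.zeros((600,800,3),np.uint8); o[:a.shape[0],:a.shape[1]]=a; o[400:400+b.shape[0],:b.shape[1]]=b; o[400:400+c.shape[0],400:400+c.shape[1]]=c
cv2.imwrite("pics/crop1.png",o)
for n,p in(("top",t),("side",s)):
    hsv=cv2.cvtColor(p,cv2.COLOR_BGR2HSV); H,S,V=cv2.split(hsv)
    d=np.load(f"pics/{n}0.npy")
    for nm,mk in(("white",(S<60)&(V>150)),("green",(H>40)&(H<85)&(S>100)),("yellow",(H>22)&(H<33)&(S>170)&(V>120))):
        for c,ar in blobs(mk):
            if (n=="top" and 235<c[0]<445 and 140<c[1]<245) or (n=="side" and 245<c[0]<370 and 115<c[1]<275): print(n,nm,c,ar,d[int(c[1]),int(c[0])])
E
```

```text
top white [262.19 166.12] 26 1002.7268
top white [290.07 166.41] 27 1001.6611
top white [398.42 192.42] 33 1081.8263
top white [424.11 195.37] 35 1076.4093
top white [412.49 206.35] 82 1050.0519
top white [345.76 205.56] 89 1041.8093
top white [260.83 211.96] 23 1005.4066
top white [289.07 212.46] 28 989.60724
top white [395.97 218.84] 37 1067.2887
top white [421.8  221.83] 35 1070.149
top green [409.21 208.56] 1219 1048.8049
top yellow [279.26 156.77] 218 1035.7639
top yellow [412.93 183.04] 45 1068.8344
side white [248.78 116.78] 18 1232.3682
side white [281.15 117.8 ] 20 1227.6201
side white [262.91 127.43] 23 1192.5592
side white [328.54 137.91] 156 1124.0005
side white [343.5 136.5] 20 1161.611
side white [315.71 148.76] 21 1121.8102
side white [340.62 151.57] 21 1119.2555
side white [327.05 180.16] 88 0.0
side white [281.16 211.56] 64 877.38196
side white [333.54 214.1 ] 63 871.8343
side white [276.62 236.49] 71 825.27423
side white [332.43 239.44] 70 828.10144
side green [313.29 142.6 ] 112 1140.3297
side green [347.82 145.16] 156 1135.4474
side green [328.44 150.58] 103 1118.4833
side yellow [307.5  142.75] 12 1131.667
side yellow [268.02 226.91] 243 867.0591
```

View pics/crop1.png

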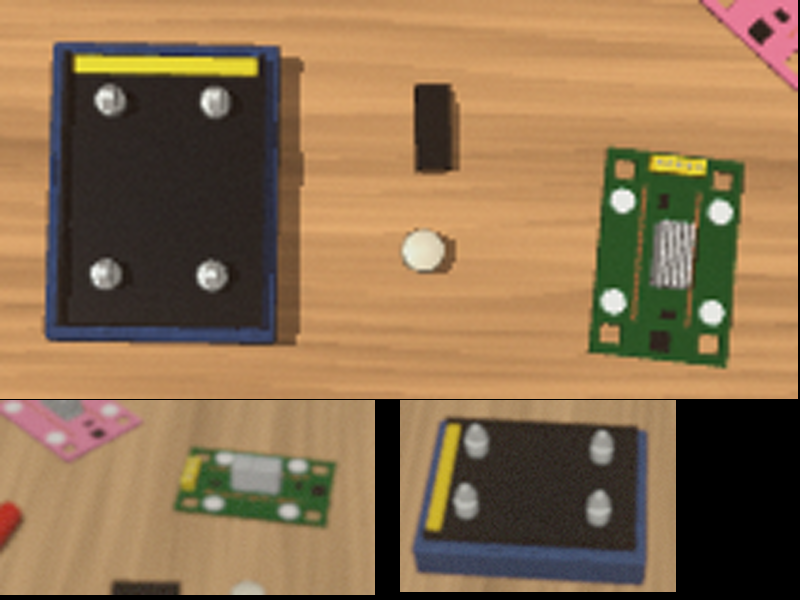

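The crop confirms the green board: heat sink in the middle, connector towards +x. The tray shows four posts, stripe at the far end. Now the poses.

```bash
cat >> h.py <<'E'
def fit(L,W): # 2D rigid L->W
    a=L-L.mean(0); b=W-W.mean(0); th=np.arctan2((a[:,0]*b[:,1]-a[:,1]*b[:,0]).sum(),(a*b).sum())
    R=np.array([[np.cos(th),-np.sin(th)],[np.sin(th),np.cos(th)]]); t=W.mean(0)-R@L.mean(0)
    return t.round(1),np.degrees(th).round(2),np.linalg.norm(W-L@R.T-t,axis=1).round(1)
E
python3 - <<'E'
from h import *
D=np.array([[37,36],[37,-36],[-37,-36],[-37,36]])*1.; P=np.array([[60,36],[60,-36],[-60,-36],[-60,36]])*1.
bt=[[398.42,192.42],[424.11,195.37],[421.8,221.83],[395.97,218.84]]
print("board top",fit(D,px2w("top",bt,4)[:,:2]))
W=px2w("side",[[315.71,148.76],[340.62,151.57]],4)[:,:2]; print("board side",fit(D[[0,3]],W), px2w("top",[bt[0],bt[3]],4)[:,:2],W)
pt=[[262.19,166.12],[290.07,166.41],[289.07,212.46],[260.83,211.96]]
ps=[[276.62,236.49],[281.16,211.56],[333.54,214.1],[332.43,239.44]]
for z in(64,67,70): print(z,fit(P,px2w("top",pt,z)[:,:2]),fit(P,px2w("side",ps,z)[:,:2]))
t=cv2.imread("pics/top0.png"); 
g=cv2.cvtColor(t,cv2.COLOR_BGR2HSV)
for x,y in((411,215),(345.76,205.56),(349,173)): print(px2w("top",[[x,y]],25))
m=((g[...,0]>100)&(g[...,0]<130)&(g[...,1]>100)|(t.max(2)<60)).astype(np.uint8); m[:,:235]=0;m[:,320:]=0;m[:140]=0;m[245:]=0
m=cv2.morphologyEx(m,cv2.MORPH_CLOSE,np.ones((15,15)))
c=max(cv2.findContours(m,0,2)[0],key=cv2.contourArea); print(cv2.minAreaRect(c)); b=cv2.boxPoints(cv2.minAreaRect(c)); print(px2w("top",b,40), px2w("top",b,40).mean(0))
E
```

```text
board top (array([ 521.5, -176.2]), np.float64(-5.12), array([0.3, 0.1, 0.2, 0.2]))
board side (array([ 521.8, -178.3]), np.float64(-5.31), array([0.3, 0.3])) [[ 561.24611855 -143.68610892]
 [ 488.0288549  -137.14709039]] [[ 561.69172152 -145.84908884]
 [ 488.61920072 -139.06017072]]
64 (array([553.6, 189.9]), np.float64(0.58), array([0.5, 0.2, 0.1, 0.3])) (array([554.8, 190.6]), np.float64(0.82), array([0.3, 0.5, 0.4, 0.2]))
67 (array([553.3, 189.6]), np.float64(0.58), array([0.6, 0.1, 0.3, 0.4])) (array([554.4, 193.1]), np.float64(0.82), array([0.6, 0.8, 0.7, 0.4]))
70 (array([552.9, 189.4]), np.float64(0.58), array([0.8, 0.2, 0.4, 0.6])) (array([554.1, 195.5]), np.float64(0.82), array([0.8, 1.1, 1. , 0.7]))
[[ 498.18388311 -173.12444083   25.        ]]
[[519.15365961   3.59723626  25.        ]]
[[607.98066786  -3.73813038  25.        ]]
((277.0, 190.5), (77.0, 60.0), 90.0)
[[654.24602187 271.24634315  40.        ]
 [659.06169007 111.46091313  40.        ]
 [453.4067147  106.01944787  40.        ]
 [449.6199494  262.72709854  40.        ]] [554.08359401 187.86345067  40.        ]
```

```bash
cat >> h.py <<'E'
from scipy.spatial.transform import Rotation as Ro
def go(x,y,z,yaw):
    o=r.observe(); R=Ro.from_euler("xyz",o["orientation"],degrees=True)
    T=Ro.from_euler("xyz",[180,0,yaw],degrees=True)
    print("travel",((R.inv().apply(np.array([x,y,z])-o["tcp_pos"]))/1000).round(4),"turn",(R.inv()*T).as_rotvec(degrees=True).round(2),"tcp",o["tcp_pos"].round(1),o["orientation"].round(2),"F",o["wrist_force"].round(2),"t",o["time"],"op",round(o["opening"],1))
E
python3 -c "
from h import *
go(521.6,-176.8,100,-5.2)"
```

```text
travel [ 0.4157 -0.2631  0.1263] turn [-0.08  0.03 27.47] tcp [ 236.7 -577.9  226. ] [-1.7992e+02  1.0000e-02  2.2270e+01] F [-0.11  0.29  0.2 ] t 0.1 op 91.9
```

>>> send_rows:
  travel:
    - [0.4157,-0.2631,0.126]
    - [0.4157,-0.2631,0.126]
    - [0.4157,-0.2631,0.126]
    - [0.4157,-0.2631,0.126]
    - [0.4157,-0.2631,0.126]
  turn:
    - [0,0,27.47]
    - [0,0,27.47]
    - [0,0,27.47]
    - [0,0,27.47]
    - [0,0,27.47]
  hand: [0.6,0.6,0.6,0.6,0.6]

```text
time: 0.6
tcp_pos: [377.3, -380.0, 164.4]
orientation: [-180.0, 0.0, -5.3]
wrist_force: [1.8, -0.5, -0.6]
opening: 57.4
grip_force: 0.0
```

```bash
python3 -c "
from h import *
go(521.6,-176.8,100,-5.2)"
```

```text
travel [ 0.125  -0.2157  0.0644] turn [-0.    0.01 -0.09] tcp [ 377.3 -380.   164.4] [-1.80e+02  1.00e-02 -5.29e+00] F [ 1.83 -0.55 -0.55] t 0.6 op 57.4
```

>>> send_rows:
  travel:
    - [0.122,-0.21,0.063]
    - [0.122,-0.21,0.063]
    - [0.122,-0.21,0.063]
    - [0.122,-0.21,0.063]
    - [0.122,-0.21,0.063]
  turn:
    - [0,0,0]
    - [0,0,0]
    - [0,0,0]
    - [0,0,0]
    - [0,0,0]
  hand: [0.6,0.6,0.6,0.6,0.6]

```text
time: 1.1
tcp_pos: [517.3, -182.8, 101.6]
orientation: [180.0, 0.0, -5.2]
wrist_force: [0.2, -0.6, 0.8]
opening: 55.1
grip_force: 0.0
```

>>> send_rows:
  travel:
    - [0,0,0]
    - [0,0,0]
  turn:
    - [0,0,0]
    - [0,0,0]
  hand: [0.6,0.6]

```text
time: 1.3
tcp_pos: [516.8, -182.9, 101.5]
orientation: [-180.0, 0.1, -5.0]
wrist_force: [-0.3, -0.3, 0.1]
opening: 55.1
grip_force: 0.0
```

```bash
python3 -c "
from h import *
go(521.6,-176.8,7,-5.2)
p,d=read_camera('side'); q,_=read_camera('top')
a=crop(p,280,70,110,100,5.4)[:,:]; b=crop(q,380,170,60,80,5)[:540,:206]
o=np.zeros((540,800,3),np.uint8); o[:,:594]=a[:540]; o[:b.shape[0],594:594+b.shape[1]]=b
cv2.imwrite('pics/pre.png',o)"
```

```text
travel [ 0.0044 -0.0065  0.0945] turn [-0.03  0.09  0.19] tcp [ 516.8 -182.9  101.5] [-1.7997e+02  9.0000e-02 -5.0100e+00] F [-0.25 -0.27  0.08] t 1.3 op 55.1
```

View pics/pre.png

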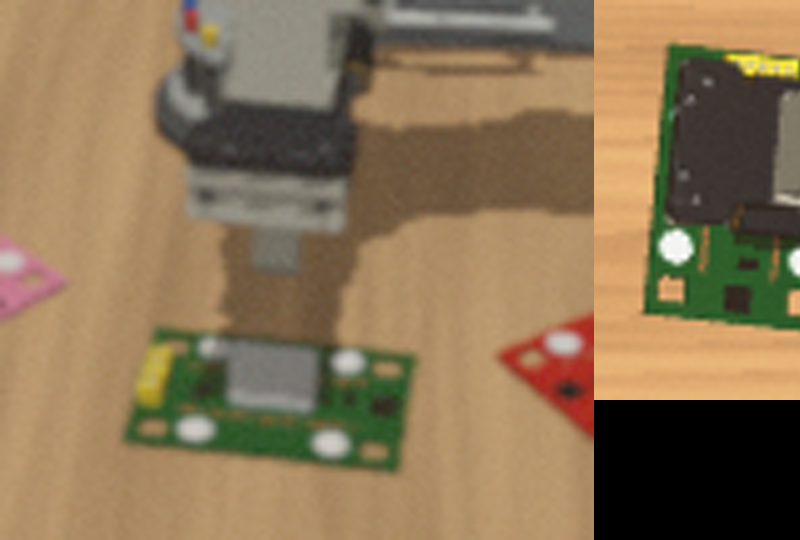

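The side picture shows the finger (275,250 in the crop) above the green board's heat sink (270,375). I go down and grip.

>>> send_rows:
  travel:
    - [0.0045,-0.0065,0.045]
    - [0.0045,-0.0065,0.085]
    - [0.0045,-0.0065,0.0945]
    - [0.0045,-0.0065,0.0945]
    - [0.0045,-0.0065,0.0945]
  turn:
    - [0,0,0]
    - [0,0,0]
    - [0,0,0]
    - [0,0,0]
    - [0,0,0]
  hand: [0.6,0.6,0.6,0.6,0.6]

```text
time: 1.9
tcp_pos: [522.2, -179.6, 9.1]
orientation: [180.0, -0.1, -5.3]
wrist_force: [0.4, -0.7, 0.8]
opening: 55.1
grip_force: 0.0
```

>>> send_rows:
  travel:
    - [0,0,0]
    - [0,0,0]
    - [0,0,0]
    - [0,0,0]
    - [0,0,0]
  turn:
    - [0,0,0]
    - [0,0,0]
    - [0,0,0]
    - [0,0,0]
    - [0,0,0]
  hand: [0,0,0,0,0]

```text
time: 2.4
tcp_pos: [521.9, -178.2, 8.0]
orientation: [-180.0, -0.0, -5.2]
wrist_force: [-0.3, 2.0, 4.2]
opening: 21.5
grip_force: 30.0
```

>>> send_rows:
  travel:
    - [0,0,-0.03]
    - [0,0,-0.07]
    - [0,0,-0.11]
    - [0,0,-0.13]
    - [0,0,-0.13]
  turn:
    - [0,0,0]
    - [0,0,0]
    - [0,0,0]
    - [0,0,0]
    - [0,0,0]
  hand: [0,0,0,0,0]

```text
time: 2.9
tcp_pos: [523.5, -178.9, 140.7]
orientation: [179.9, -0.3, -5.2]
wrist_force: [0.7, 0.1, -1.8]
opening: 21.6
grip_force: 30.0
```

```bash
python3 -c "
from h import *
go(553.8,189.7,125,0.7)"
```

```text
travel [-0.0033 -0.3699  0.0153] turn [ 0.07 -0.3  -5.9 ] tcp [ 523.5 -178.9  140.7] [179.95  -0.3   -5.2 ] F [ 0.7   0.13 -1.84] t 2.9 op 21.6
```

>>> send_rows:
  travel:
    - [0,-0.03,0]
    - [0,-0.07,0]
    - [0,-0.11,0]
    - [-0.001,-0.15,0]
    - [-0.001,-0.19,0]
  turn:
    - [0,0,-1]
    - [0,0,-2]
    - [0,0,-3.5]
    - [0,0,-5]
    - [0,0,-5.9]
  hand: [0,0,0,0,0]

```text
time: 3.4
tcp_pos: [536.7, 12.3, 136.2]
orientation: [180.0, 0.1, 0.8]
wrist_force: [0.6, -0.8, -0.4]
opening: 21.8
grip_force: 30.0
```

```bash
python3 -c "
from h import *
go(553.8,189.7,125,0.7)"
```

```text
travel [ 0.0194 -0.1772  0.0111] turn [0.02 0.14 0.06] tcp [536.7  12.3 136.2] [1.7998e+02 1.4000e-01 7.6000e-01] F [ 0.6  -0.79 -0.41] t 3.4 op 21.8
```

>>> send_rows:
  travel:
    - [0.004,-0.04,0]
    - [0.009,-0.08,0.003]
    - [0.014,-0.12,0.006]
    - [0.017,-0.155,0.009]
    - [0.0185,-0.174,0.011]
  turn:
    - [0,0,0]
    - [0,0,0]
    - [0,0,0]
    - [0,0,0]
    - [0,0,0]
  hand: [0,0,0,0,0]

```text
time: 3.9
tcp_pos: [552.8, 189.0, 124.8]
orientation: [-180.0, 0.1, 0.9]
wrist_force: [0.4, -0.6, -2.5]
opening: 21.7
grip_force: 30.0
```

>>> send_rows:
  travel:
    - [0,0,0]
    - [0,0,0]
    - [0,0,0]
    - [0,0,0]
  turn:
    - [0,0,0]
    - [0,0,0]
    - [0,0,0]
    - [0,0,0]
  hand: [0,0,0,0]

```text
time: 4.3
tcp_pos: [554.3, 183.5, 126.4]
orientation: [179.9, 0.0, 0.6]
wrist_force: [-0.1, 0.0, -2.3]
opening: 21.8
grip_force: 30.0
```

```bash
python3 - <<'E'
from h import *
go(553.8,189.7,125,0.7)
q,_=read_camera('top'); p,_=read_camera('side')
a=crop(p,220,110,190,180,3); b=crop(q,230,120,76,130,3)
o=np.zeros((540,800,3),np.uint8); o[:,:570]=a; o[:390,571:799]=b
cv2.imwrite('pics/hov.png',o)
for n,p in(("top",q),("side",p)):
    H,S,V=cv2.split(cv2.cvtColor(p,cv2.COLOR_BGR2HSV))
    for nm,mk in(("white",(S<60)&(V>150)),("green",(H>40)&(H<85)&(S>100)),("yellow",(H>22)&(H<33)&(S>170)&(V>120))):
        for c,ar in blobs(mk,6):
            if (n=="top" and 225<c[0]<330 and 110<c[1]<255) or (n=="side" and 220<c[0]<410 and 110<c[1]<290): print(n,nm,c,ar)
E
```

```text
travel [-0.0004 -0.0062  0.0014] turn [ 0.05  0.02 -0.11] tcp [554.3 183.5 126.4] [1.7995e+02 2.0000e-02 5.9000e-01] F [-0.14  0.05 -2.35] t 4.3 op 21.8
top white [288.07 114.93] 105
top white [279.71 114.86] 7
top yellow [300. 157.] 23
side white [264.41 110.17] 82
side white [248.86 116.67] 21
side white [260.14 116.57] 7
side white [268.89 119.67] 9
side white [263.04 127.28] 25
side white [302.89 140.33] 9
side white [301.   164.83] 871
side white [399.72 145.61] 18
side white [223.25 183.72] 36
side white [326.  193.3] 27
side white [222.41 201.88] 34
side white [287.84 214.59] 49
side white [305.91 212.27] 11
side white [323.91 218.89] 35
side white [276.85 236.63] 81
side white [332.39 239.53] 75
side green [278.28 188.89] 18
side green [315.94 213.33] 758
side yellow [274.54 204.34] 59
side yellow [266.36 235.36] 152
```

View pics/hov.png

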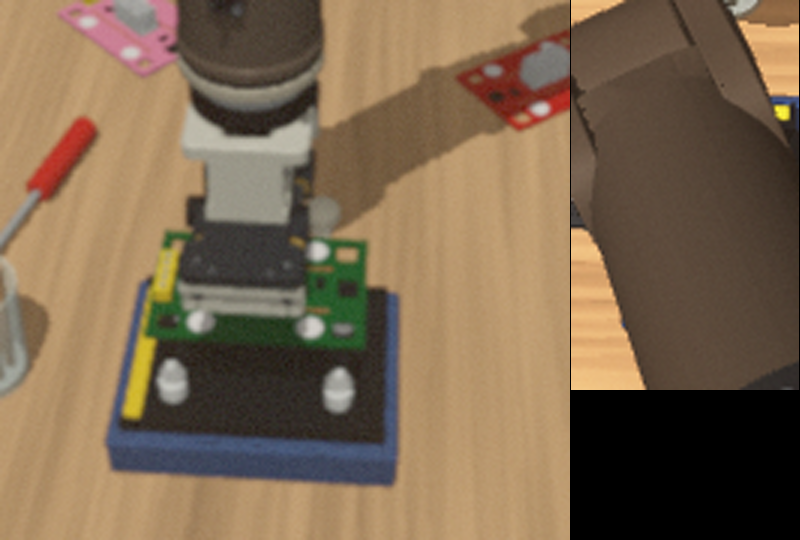

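The side picture shows the board level over the tray with its connector at the striped end; the posts on the near side are at (277,237) and (332,239). The top camera is blocked by the arm. I work out the offset from the side view with a post silhouette model.

```bash
cat > tr.py <<'E'
from h import *
from scipy.optimize import least_squares
P=np.array([[60,36],[60,-36],[-60,-36],[-60,36]])*1.
a=np.linspace(0,2*np.pi,24,endpoint=False); ring=np.c_[np.cos(a),np.sin(a)]
cyl=np.r_[np.c_[10*ring,0*a+46],np.c_[10*ring,0*a+60]]
bx=lambda x,y,z:[[i*x/2,j*y/2,z] for i in(-1,1) for j in(-1,1)]
tap=np.array(bx(18,8,66)+bx(5,8,77)+bx(11,8,60))
def sil(n,x,y,yaw):
    R=Ro.from_euler("z",yaw,degrees=True); out=[]
    for p in P:
        im=np.zeros((1600,2560),np.uint8)
        for part in(cyl,tap):
            uv=w2px(n,R.apply(part+[*p,0])+[x,y,0]); 
            cv2.fillConvexPoly(im,cv2.convexHull(((uv+.5)*4-.5).round().astype(np.int32)),1)
        ys,xs=np.nonzero(im); out.append([(xs.mean()+.5)/4-.5,(ys.mean()+.5)/4-.5,len(xs)/16])
    return np.array(out)
def run():
    init={"top":[[262,166],[290,166],[289,212],[261,212]],"side":[[277,236],[281,212],[333,214],[332,239]]}
    for n in init:
        im=cv2.imread(f"pics/{n}0.png")
        H,S,V=cv2.split(cv2.cvtColor(im,cv2.COLOR_BGR2HSV)); b=blobs((V>85)&(S<90),6); obs=[]
        for c in init[n]: obs.append(min(b,key=lambda q:np.hypot(*(q[0]-c))))
        O=np.array([o[0] for o in obs])
        f=least_squares(lambda v:(sil(n,*v)[:,:2]-O).ravel(),[553.5,189.5,.7],diff_step=[2e-3,5e-3,1])
        print(n,f.x.round(2),"res",np.abs(f.fun).max().round(2),"areas",[int(o[1]) for o in obs],sil(n,*f.x)[:,2].round())
if __name__=="__main__":
    run()
    D=np.array([[37,36],[-37,-36],[-37,36]])*1.
    for zt in (120,122,124): print(zt,fit(D,px2w("side",[[287.84,214.59],[326,193.3],[323.91,218.89]],zt)[:,:2]))
E
python3 tr.py
```

```text
top [555.52 187.62   0.69] res 0.09 areas [54, 51, 50, 53] [58. 57. 53. 55.]
side [555.01 185.73   0.77] res 0.06 areas [134, 121, 123, 132] [112. 102. 104. 113.]
120 (array([550.9, 178.4]), np.float64(-2.08), array([1.6, 1.7, 2. ]))
122 (array([550.7, 180.1]), np.float64(-2.08), array([1.7, 1.8, 1.9]))
124 (array([550.5, 181.9]), np.float64(-2.08), array([1.8, 1.9, 1.7]))
```

```bash
python3 - <<'E'
from h import *
go(555.4,185.7,92,0.73)
D=np.array([[37,36],[-37,-36],[-37,36]])*1.
print(w2px("side",np.c_[D+[554.3,183.5],[122.4]*3]))
E
```

```text
travel [ 0.001  -0.0017  0.0347] turn [ 0.02 -0.01 -0.12] tcp [554.4 184.  126.7] [ 1.7998e+02 -1.0000e-02  6.1000e-01] F [ 0.48  0.53 -1.35] t 4.4 op 21.5
[[286.08547965 216.74722596]
 [324.50937718 193.61092583]
 [322.09775646 218.9427687 ]]
```

>>> send_rows:
  travel:
    - [0.001,-0.002,0.015]
    - [0.001,-0.002,0.03]
    - [0.001,-0.002,0.035]
    - [0.001,-0.002,0.035]
    - [0.001,-0.002,0.035]
  turn:
    - [0,0,0]
    - [0,0,0]
    - [0,0,0]
    - [0,0,0]
    - [0,0,0]
  hand: [0,0,0,0,0]

```text
time: 4.9
tcp_pos: [555.4, 187.1, 91.7]
orientation: [-180.0, -0.0, 0.7]
wrist_force: [0.1, 0.4, -1.8]
opening: 21.8
grip_force: 30.0
```

```bash
python3 - <<'E'
from h import *
go(555.4,185.7,92,0.73)
p=np.mean([read_camera('side')[0] for _ in range(3)],0).astype(np.uint8); cv2.imwrite("pics/side2.png",p)
go(555.4,185.7,92,0.73)
t=r.observe()["tcp_pos"]; zu=t[2]-8
c=crop(p,250,170,120,100,6.6)
R=Ro.from_euler("z",0.73,degrees=True)
def ln(pts,col):
    uv=w2px("side",R.apply(np.array(pts))+[t[0],t[1],zu]); uv=((uv-[250,170]+.5)*6.6-.5).round().astype(np.int32)
    cv2.polylines(c,[uv],True,col,1)
ln([[75,50,4],[75,-50,4],[-75,-50,4],[-75,50,4]],(0,0,255))
for sx in(1,-1):
  for sy in(1,-1):
    ln([[sx*60+i*7,sy*36+j*7.5,4] for i,j in((1,1),(1,-1),(-1,-1),(-1,1))],(255,0,255))
    k=np.linspace(0,6.28,20); ln(np.c_[sx*37+9*np.cos(k),sy*36+9*np.sin(k),0*k+4],(255,0,0))
cv2.imwrite("pics/hov2.png",c[:600,:800])
E
```

```text
travel [-0.      0.0014 -0.0003] turn [-0.   -0.   -0.03] tcp [555.4 187.1  91.7] [-180.    -0.     0.7] F [ 0.08  0.36 -1.84] t 4.9 op 21.8
travel [-0.0003  0.0016  0.0003] turn [-0.02 -0.06 -0.03] tcp [555.7 187.3  92.3] [-1.7998e+02 -6.0000e-02  7.0000e-01] F [-0.32 -0.01 -1.66] t 5.05 op 21.8
```

View pics/hov2.png

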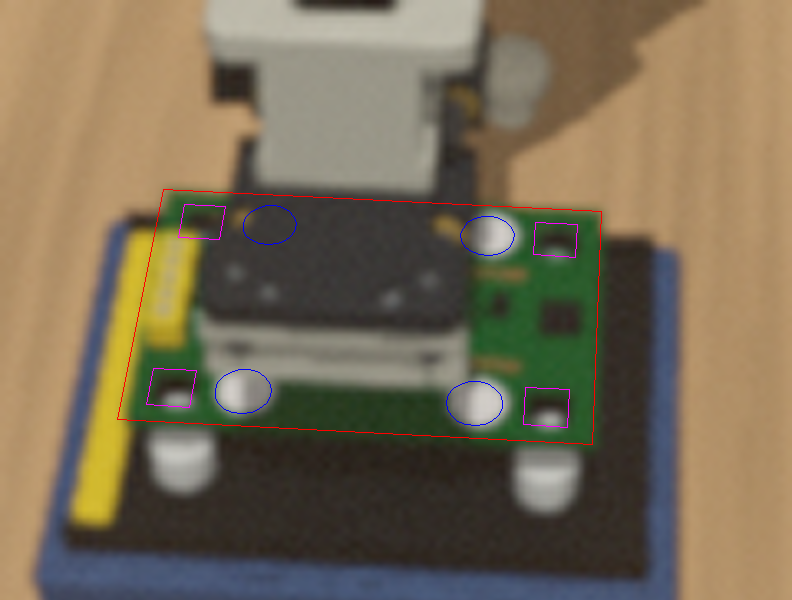

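The overlay matches the board within about 1 mm; all four post tips show inside their slots ((178,395), (549,412), (205,218), (557,250)). A shift of -1.5 mm in y is needed, then I lower.

>>> send_rows:
  travel:
    - [0,0.0015,0]
    - [0,0.0015,0.005]
    - [0,0.0015,0.01]
    - [0,0.0015,0.014]
    - [0,0.0015,0.014]
  turn:
    - [0,0,0]
    - [0,0,0]
    - [0,0,0]
    - [0,0,0]
    - [0,0,0]
  hand: [0,0,0,0,0]

```text
time: 5.55
tcp_pos: [554.9, 185.5, 76.9]
orientation: [180.0, 0.1, 0.7]
wrist_force: [0.6, -0.5, -0.8]
opening: 21.8
grip_force: 30.0
```

>>> send_rows:
  travel:
    - [0,0,0]
    - [0,0,0.001]
    - [0,0,0.0015]
    - [0,0,0.002]
  turn:
    - [0,0,0]
    - [0,0,0]
    - [0,0,0]
    - [0,0,0]
  hand: [0,0,0,0]

```text
time: 5.95
tcp_pos: [555.3, 185.6, 75.8]
orientation: [-180.0, -0.0, 0.7]
wrist_force: [0.6, -0.4, -1.8]
opening: 22.2
grip_force: 30.0
```

>>> send_rows:
  travel:
    - [0,0,0.0005]
    - [0,0,0.001]
    - [0,0,0.001]
  turn:
    - [0,0,0]
    - [0,0,0]
    - [0,0,0]
  hand: [0,0,0]

```text
time: 6.25
tcp_pos: [555.7, 185.7, 74.9]
orientation: [-180.0, -0.0, 0.7]
wrist_force: [1.0, -0.1, -0.3]
opening: 21.6
grip_force: 30.0
```

>>> send_rows:
  travel:
    - [0,0,0.0005]
    - [0,0,0.001]
    - [0,0,0.001]
  turn:
    - [0,0,0]
    - [0,0,0]
    - [0,0,0]
  hand: [0,0,0]

```text
time: 6.55
tcp_pos: [555.6, 185.7, 73.9]
orientation: [-180.0, -0.0, 0.7]
wrist_force: [1.4, -0.9, 2.6]
opening: 21.4
grip_force: 30.0
```

>>> send_rows:
  travel:
    - [0,0,0]
    - [0,0,0]
    - [0,0,0]
    - [0,0,-0.01]
    - [0,0,-0.03]
  turn:
    - [0,0,0]
    - [0,0,0]
    - [0,0,0]
    - [0,0,0]
    - [0,0,0]
  hand: [0.45,0.45,0.45,0.45,0.45]

```text
time: 7.05
tcp_pos: [554.1, 185.2, 103.1]
orientation: [179.9, 0.2, 0.7]
wrist_force: [-0.3, -0.2, -0.1]
opening: 41.3
grip_force: 0.0
```

>>> send_rows:
  travel:
    - [0,0,-0.02]
    - [0,0,-0.03]
    - [0,0,-0.03]
  turn:
    - [0,0,0]
    - [0,0,0]
    - [0,0,0]
  hand: [0,0,0]

```text
time: 7.35
tcp_pos: [556.2, 186.0, 135.5]
orientation: [-179.9, -0.2, 0.7]
wrist_force: [-1.3, 0.1, -1.0]
opening: 21.7
grip_force: 0.0
```

```bash
cat > ov.py <<'E'
from h import *
import sys
def ov(out,x,y,zu,yaw=.73):
    p=np.mean([read_camera('side')[0] for _ in range(2)],0).astype(np.uint8)
    c=crop(p,250,170,120,100,6.6); R=Ro.from_euler("z",yaw,degrees=True)
    def ln(pts,col):
        uv=w2px("side",R.apply(np.array(pts))+[x,y,zu]); cv2.polylines(c,[((uv-[250,170]+.5)*6.6-.5).round().astype(np.int32)],True,col,1)
    ln([[75,50,4],[75,-50,4],[-75,-50,4],[-75,50,4]],(0,0,255))
    for sx in(1,-1):
      for sy in(1,-1):
        k=np.linspace(0,6.28,20); ln(np.c_[sx*37+9*np.cos(k),sy*36+9*np.sin(k),0*k+4],(255,0,0))
    cv2.imwrite(out,c[:600,:800])
E
python3 - <<'E'
from ov import *
R=Ro.from_euler("z",.73,degrees=True)
ov("pics/set.png",555.5,185.7,66.5)
for n,p in zip("abcd",([37,36],[37,-36],[-37,-36],[-37,36])):
    t=R.apply([*p,0])+[555.5,185.7,0]; print(n,t.round(1)); go(t[0],t[1],85,.73)
E
```

```text
a [592.  222.2   0. ]
travel [ 0.0375 -0.0362  0.0484] turn [ 0.01  0.01 -0.02] tcp [555.  185.5 133.4] [1.7999e+02 1.0000e-02 7.1000e-01] F [-0.09  0.06 -0.25] t 7.45 op 14.1
b [593.  150.2   0. ]
travel [0.0375 0.0358 0.0484] turn [ 0.01  0.01 -0.02] tcp [555.  185.5 133.4] [1.7999e+02 1.0000e-02 7.1000e-01] F [-0.09  0.06 -0.25] t 7.45 op 14.1
c [519.  149.2   0. ]
travel [-0.0365  0.0358  0.0484] turn [ 0.01  0.01 -0.02] tcp [555.  185.5 133.4] [1.7999e+02 1.0000e-02 7.1000e-01] F [-0.09  0.06 -0.25] t 7.45 op 14.1
d [518.  221.2   0. ]
travel [-0.0365 -0.0362  0.0484] turn [ 0.01  0.01 -0.02] tcp [555.  185.5 133.4] [1.7999e+02 1.0000e-02 7.1000e-01] F [-0.09  0.06 -0.25] t 7.45 op 14.1
```

View pics/set.png

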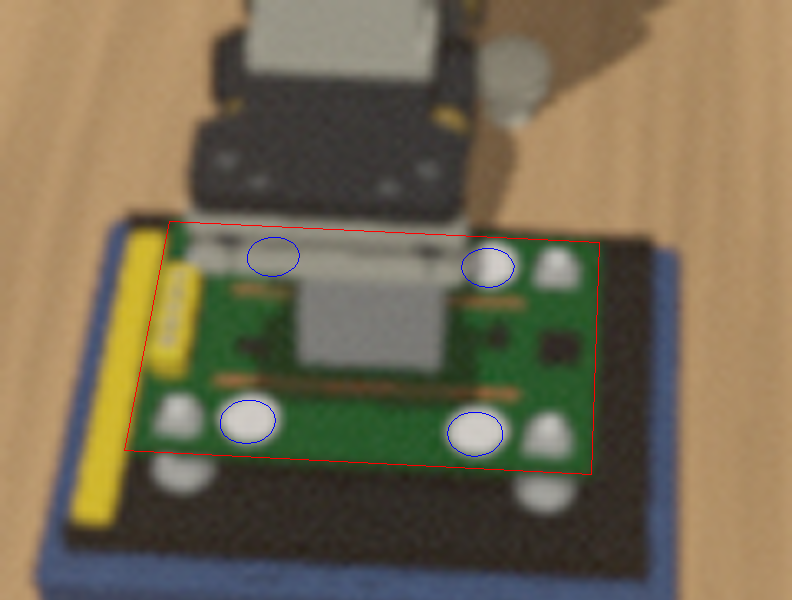

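The board sits on the tapers, with all four posts coming through their slots ((180,410), (548,435), (557,268), the last behind the hand). Now I press disc a with shut fingers.

>>> send_rows:
  travel:
    - [0.02,-0.02,0]
    - [0.037,-0.036,0.01]
    - [0.037,-0.036,0.035]
    - [0.037,-0.036,0.05]
    - [0.037,-0.036,0.053]
  turn:
    - [0,0,0]
    - [0,0,0]
    - [0,0,0]
    - [0,0,0]
    - [0,0,0]
  hand: [0,0,0,0,0]

```text
time: 7.95
tcp_pos: [589.7, 220.8, 77.6]
orientation: [179.9, 0.3, 0.7]
wrist_force: [0.2, -1.0, 0.5]
opening: 0.5
grip_force: 0.0
```

>>> send_rows:
  travel:
    - [0,0,0.002]
    - [0,0,0.004]
    - [0,0,0.006]
  turn:
    - [0,0,0]
    - [0,0,0]
    - [0,0,0]
  hand: [0,0,0]

```text
time: 8.25
tcp_pos: [592.3, 222.1, 75.5]
orientation: [-180.0, -0.1, 0.7]
wrist_force: [1.0, 0.2, 0.5]
opening: 0.4
grip_force: 0.0
```

>>> send_rows:
  travel:
    - [0,0,0.001]
    - [0,0,0.002]
    - [0,0,0.003]
    - [0,0,0.004]
  turn:
    - [0,0,0]
    - [0,0,0]
    - [0,0,0]
    - [0,0,0]
  hand: [0,0,0,0]

```text
time: 8.65
tcp_pos: [592.0, 222.1, 70.8]
orientation: [-180.0, -0.0, 0.7]
wrist_force: [-1.4, 0.0, 3.7]
opening: 0.2
grip_force: 1.5
```

>>> send_rows:
  travel:
    - [0,0,0.0005]
    - [0,0,0.001]
    - [0,0,0.0015]
  turn:
    - [0,0,0]
    - [0,0,0]
    - [0,0,0]
  hand: [0,0,0]

```text
time: 8.95
tcp_pos: [592.0, 222.1, 69.4]
orientation: [-180.0, -0.0, 0.7]
wrist_force: [0.1, -0.9, 3.8]
opening: 0.2
grip_force: 1.7
```

>>> send_rows:
  travel:
    - [0,0,0.0008]
    - [0,0,0.0016]
    - [0,0,0.0024]
  turn:
    - [0,0,0]
    - [0,0,0]
    - [0,0,0]
  hand: [0,0,0]

```text
time: 9.25
tcp_pos: [592.0, 222.1, 66.9]
orientation: [-180.0, -0.0, 0.7]
wrist_force: [0.2, 0.0, 5.2]
opening: 0.2
grip_force: 2.5
```

>>> send_rows:
  travel:
    - [0,0,0.0008]
    - [0,0,0.0016]
    - [0,0,0.0024]
  turn:
    - [0,0,0]
    - [0,0,0]
    - [0,0,0]
  hand: [0,0,0]

```text
time: 9.55
tcp_pos: [592.1, 222.2, 64.6]
orientation: [-180.0, -0.0, 0.7]
wrist_force: [-0.2, -0.9, 6.2]
opening: 0.4
grip_force: 3.0
```

>>> send_rows:
  travel:
    - [0,0,0.0008]
    - [0,0,0.0016]
    - [0,0,0.0024]
    - [0,0,0.0032]
  turn:
    - [0,0,0]
    - [0,0,0]
    - [0,0,0]
    - [0,0,0]
  hand: [0,0,0,0]

```text
time: 9.95
tcp_pos: [592.2, 222.2, 61.6]
orientation: [-180.0, -0.0, 0.7]
wrist_force: [-0.2, -0.3, 7.3]
opening: 0.3
grip_force: 3.8
```

>>> send_rows:
  travel:
    - [0,0,0.0008]
    - [0,0,0.0016]
    - [0,0,0.0024]
  turn:
    - [0,0,0]
    - [0,0,0]
    - [0,0,0]
  hand: [0,0,0]

```text
time: 10.25
tcp_pos: [592.2, 222.2, 59.2]
orientation: [-180.0, -0.0, 0.7]
wrist_force: [-0.1, -0.3, 2.4]
opening: 0.3
grip_force: 1.5
```

Force dropped from 7.3 to 2.4 N: post a snapped. Next is disc b: lift, move 72 mm along tool y, and approach.

>>> send_rows:
  travel:
    - [0,0,-0.015]
    - [0,0,-0.04]
    - [0,0.03,-0.045]
    - [0,0.065,-0.045]
    - [0,0.072,-0.035]
  turn:
    - [0,0,0]
    - [0,0,0]
    - [0,0,0]
    - [0,0,0]
    - [0,0,0]
  hand: [0,0,0,0,0]

```text
time: 10.75
tcp_pos: [594.2, 144.9, 95.6]
orientation: [179.9, -0.2, 0.4]
wrist_force: [0.4, -0.9, -0.5]
opening: 0.8
grip_force: 0.0
```

>>> send_rows:
  travel:
    - [0,0,0.01]
    - [0,0,0.018]
    - [0,0,0.02]
    - [0,0,0.022]
    - [0,0,0.0235]
  turn:
    - [0,0,0]
    - [0,0,0]
    - [0,0,0]
    - [0,0,0]
    - [0,0,0]
  hand: [0,0,0,0,0]

```text
time: 11.25
tcp_pos: [592.4, 151.4, 70.3]
orientation: [-180.0, 0.0, 0.8]
wrist_force: [-1.1, 1.4, 3.0]
opening: 0.3
grip_force: 1.5
```

>>> send_rows:
  travel:
    - [0,0,0.0008]
    - [0,0,0.0016]
    - [0,0,0.0024]
    - [0,0,0.0032]
  turn:
    - [0,0,0]
    - [0,0,0]
    - [0,0,0]
    - [0,0,0]
  hand: [0,0,0,0]

```text
time: 11.65
tcp_pos: [593.0, 150.5, 67.4]
orientation: [-180.0, -0.0, 0.7]
wrist_force: [-0.4, 3.1, 4.2]
opening: 0.5
grip_force: 2.0
```

>>> send_rows:
  travel:
    - [0,0,0.0008]
    - [0,0,0.0016]
    - [0,0,0.0024]
  turn:
    - [0,0,0]
    - [0,0,0]
    - [0,0,0]
  hand: [0,0,0]

```text
time: 11.95
tcp_pos: [592.8, 149.4, 64.4]
orientation: [180.0, 0.0, 0.7]
wrist_force: [0.2, 0.5, 3.5]
opening: 0.7
grip_force: 2.0
```

>>> send_rows:
  travel:
    - [0,0,0.0008]
    - [0,0,0.0016]
    - [0,0,0.0024]
  turn:
    - [0,0,0]
    - [0,0,0]
    - [0,0,0]
  hand: [0,0,0]

```text
time: 12.25
tcp_pos: [592.9, 149.5, 62.4]
orientation: [180.0, -0.0, 0.7]
wrist_force: [0.0, -0.3, 5.3]
opening: 0.5
grip_force: 2.7
```

>>> send_rows:
  travel:
    - [0,0,0.0008]
    - [0,0,0.0016]
    - [0,0,0.0024]
  turn:
    - [0,0,0]
    - [0,0,0]
    - [0,0,0]
  hand: [0,0,0]

```text
time: 12.55
tcp_pos: [592.8, 149.5, 60.1]
orientation: [180.0, -0.0, 0.7]
wrist_force: [-1.5, -0.1, 7.1]
opening: 0.7
grip_force: 3.3
```

>>> send_rows:
  travel:
    - [0,0,0.0008]
    - [0,0,0.0016]
    - [0,0,0.0024]
  turn:
    - [0,0,0]
    - [0,0,0]
    - [0,0,0]
  hand: [0,0,0]

```text
time: 12.85
tcp_pos: [592.9, 149.5, 57.8]
orientation: [180.0, -0.0, 0.7]
wrist_force: [-2.1, -0.8, 9.3]
opening: -0.0
grip_force: 3.9
```

>>> send_rows:
  travel:
    - [0,0,0.0008]
    - [0,0,0.0016]
    - [0,0,0.0024]
  turn:
    - [0,0,0]
    - [0,0,0]
    - [0,0,0]
  hand: [0,0,0]

```text
time: 13.15
tcp_pos: [592.9, 149.6, 55.5]
orientation: [180.0, -0.0, 0.7]
wrist_force: [-2.7, -1.4, 8.8]
opening: 0.2
grip_force: 4.5
```

>>> send_rows:
  travel:
    - [0,0,0.0007]
    - [0,0,0.0014]
    - [0,0,0.002]
  turn:
    - [0,0,0]
    - [0,0,0]
    - [0,0,0]
  hand: [0,0,0]

```text
time: 13.45
tcp_pos: [592.9, 149.5, 53.6]
orientation: [180.0, -0.0, 0.7]
wrist_force: [-2.6, -1.0, 10.2]
opening: 0.5
grip_force: 4.9
```

>>> send_rows:
  travel:
    - [0,0,0.0007]
    - [0,0,0.0014]
  turn:
    - [0,0,0]
    - [0,0,0]
  hand: [0,0,0]

```text
validation failed for argument at $.ha...
```

Force has risen at only 0.6 N/mm since 64.4 mm, which is the bare spring rate. So b snapped at about 65 mm, next to the small drop there. I lift clear and look.

>>> send_rows:
  travel:
    - [0,0,-0.012]
    - [0,0,-0.04]
    - [-0.03,0,-0.05]
    - [-0.065,0,-0.05]
    - [-0.073,0.001,-0.05]
  turn:
    - [0,0,0]
    - [0,0,0]
    - [0,0,0]
    - [0,0,0]
    - [0,0,0]
  hand: [0,0,0,0,0]

```text
time: 13.95
tcp_pos: [516.2, 148.1, 103.6]
orientation: [180.0, 0.1, 0.8]
wrist_force: [0.1, 0.3, 0.0]
opening: 0.3
grip_force: 0.0
```

```bash
python3 - <<'E'
from ov import *
ov("pics/ab.png",555.0,185.7,60)
go(519,149.3,76,.73)
E
```

```text
travel [ 0.0003 -0.0014  0.0276] turn [0.02 0.02 0.01] tcp [518.7 147.9 103.6] [1.7998e+02 2.0000e-02 7.4000e-01] F [ 0.6  -0.43  0.63] t 14.05 op 0.2
```

View pics/ab.png

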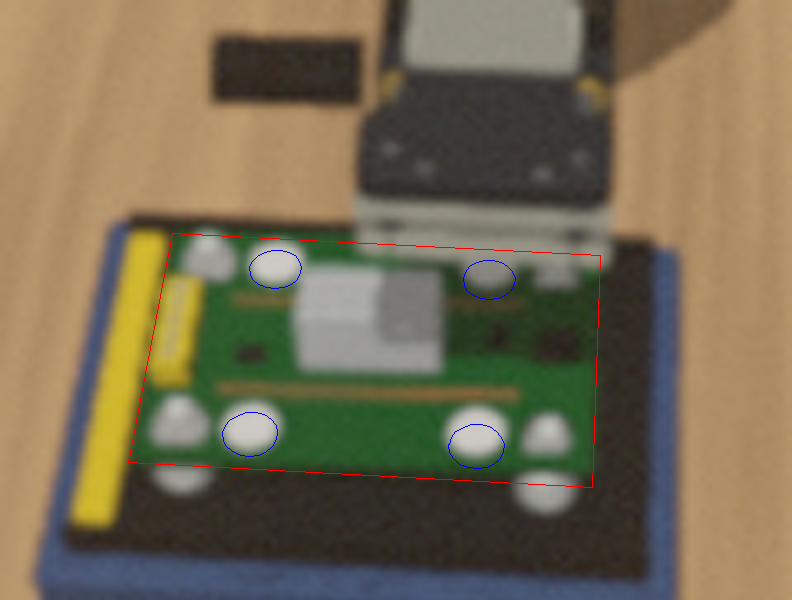

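At the left end (posts at 180,420 and 208,255) the barbs stand wide over the board, so a and b are through; the right end is still up. Now disc c.

>>> send_rows:
  travel:
    - [0,-0.001,0.012]
    - [0,-0.001,0.022]
    - [0,-0.001,0.027]
    - [0,-0.001,0.029]
    - [0,-0.001,0.031]
  turn:
    - [0,0,0]
    - [0,0,0]
    - [0,0,0]
    - [0,0,0]
    - [0,0,0]
  hand: [0,0,0,0,0]

```text
time: 14.55
tcp_pos: [519.8, 149.1, 71.5]
orientation: [180.0, 0.0, 0.7]
wrist_force: [-0.2, -0.0, 0.4]
opening: 0.4
grip_force: 0.0
```

>>> send_rows:
  travel:
    - [0,0,0.0008]
    - [0,0,0.0016]
    - [0,0,0.0024]
    - [0,0,0.0032]
  turn:
    - [0,0,0]
    - [0,0,0]
    - [0,0,0]
    - [0,0,0]
  hand: [0,0,0,0]

```text
time: 14.95
tcp_pos: [519.9, 149.2, 69.2]
orientation: [-180.0, -0.0, 0.7]
wrist_force: [-0.0, -0.4, 3.4]
opening: 0.6
grip_force: 1.6
```

>>> send_rows:
  travel:
    - [0,0,0.0008]
    - [0,0,0.0016]
    - [0,0,0.0024]
  turn:
    - [0,0,0]
    - [0,0,0]
    - [0,0,0]
  hand: [0,0,0]

```text
time: 15.25
tcp_pos: [519.9, 149.2, 66.7]
orientation: [-180.0, -0.0, 0.7]
wrist_force: [-0.9, -0.0, 4.5]
opening: 0.4
grip_force: 2.2
```

>>> send_rows:
  travel:
    - [0,0,0.0008]
    - [0,0,0.0016]
    - [0,0,0.0024]
  turn:
    - [0,0,0]
    - [0,0,0]
    - [0,0,0]
  hand: [0,0,0]

```text
time: 15.55
tcp_pos: [519.9, 149.2, 64.2]
orientation: [-180.0, -0.0, 0.7]
wrist_force: [-0.5, -0.4, 5.5]
opening: 0.7
grip_force: 2.9
```

>>> send_rows:
  travel:
    - [0,0,0.0008]
    - [0,0,0.0016]
    - [0,0,0.0024]
  turn:
    - [0,0,0]
    - [0,0,0]
    - [0,0,0]
  hand: [0,0,0]

```text
time: 15.85
tcp_pos: [519.9, 149.2, 61.9]
orientation: [-180.0, -0.0, 0.7]
wrist_force: [-1.6, -0.2, 6.9]
opening: 0.6
grip_force: 3.5
```

>>> send_rows:
  travel:
    - [0,0,0.0008]
    - [0,0,0.0016]
    - [0,0,0.0024]
  turn:
    - [0,0,0]
    - [0,0,0]
    - [0,0,0]
  hand: [0,0,0]

```text
time: 16.15
tcp_pos: [519.9, 149.2, 59.5]
orientation: [-180.0, -0.0, 0.7]
wrist_force: [-1.0, -0.4, 8.0]
opening: 0.1
grip_force: 4.0
```

>>> send_rows:
  travel:
    - [0,0,0.0008]
    - [0,0,0.0016]
    - [0,0,0.0024]
  turn:
    - [0,0,0]
    - [0,0,0]
    - [0,0,0]
  hand: [0,0,0]

```text
time: 16.45
tcp_pos: [519.9, 149.3, 57.2]
orientation: [-180.0, -0.0, 0.7]
wrist_force: [-1.8, -0.9, 8.8]
opening: 0.6
grip_force: 4.6
```

>>> send_rows:
  travel:
    - [0,0,0.0008]
    - [0,0,0.0016]
    - [0,0,0.0024]
  turn:
    - [0,0,0]
    - [0,0,0]
    - [0,0,0]
  hand: [0,0,0]

```text
time: 16.75
tcp_pos: [519.7, 149.3, 54.6]
orientation: [-180.0, -0.0, 0.7]
wrist_force: [-1.4, -0.0, 5.9]
opening: 0.9
grip_force: 3.7
```

>>> send_rows:
  travel:
    - [0,0,0.0008]
    - [0,0,0.0016]
  turn:
    - [0,0,0]
    - [0,0,0]
  hand: [0,0]

```text
time: 16.95
tcp_pos: [519.6, 149.4, 53.2]
orientation: [-180.0, -0.0, 0.7]
wrist_force: [-2.9, -0.5, 9.1]
opening: 0.3
grip_force: 4.9
```

Force dropped from 8.8 to 5.9 N, so c snapped. Now d.

>>> send_rows:
  travel:
    - [0,0,-0.015]
    - [0,0,-0.045]
    - [0,-0.03,-0.05]
    - [0,-0.065,-0.05]
    - [0,-0.0725,-0.04]
  turn:
    - [0,0,0]
    - [0,0,0]
    - [0,0,0]
    - [0,0,0]
    - [0,0,0]
  hand: [0,0,0,0,0]

```text
time: 17.45
tcp_pos: [519.0, 227.0, 94.0]
orientation: [-179.8, -0.1, 1.0]
wrist_force: [0.1, 0.1, 0.6]
opening: 0.1
grip_force: 0.0
```

>>> send_rows:
  travel:
    - [0,0,0.008]
    - [0,0,0.014]
    - [0,0,0.018]
    - [0,0,0.02]
    - [0,0,0.0215]
  turn:
    - [0,0,0]
    - [0,0,0]
    - [0,0,0]
    - [0,0,0]
    - [0,0,0]
  hand: [0,0,0,0,0]

```text
time: 17.95
tcp_pos: [519.0, 220.8, 71.2]
orientation: [180.0, 0.0, 0.6]
wrist_force: [-0.4, 0.1, 0.5]
opening: 0.8
grip_force: 0.0
```

>>> send_rows:
  travel:
    - [0,0,0.0008]
    - [0,0,0.0016]
    - [0,0,0.0024]
  turn:
    - [0,0,0]
    - [0,0,0]
    - [0,0,0]
  hand: [0,0,0]

```text
time: 18.25
tcp_pos: [519.0, 221.7, 69.2]
orientation: [-180.0, -0.0, 0.7]
wrist_force: [-0.8, -0.0, 0.7]
opening: 0.4
grip_force: 0.0
```

>>> send_rows:
  travel:
    - [0,0,0.0008]
    - [0,0,0.0016]
    - [0,0,0.0024]
  turn:
    - [0,0,0]
    - [0,0,0]
    - [0,0,0]
  hand: [0,0,0]

```text
time: 18.55
tcp_pos: [518.8, 221.7, 66.6]
orientation: [180.0, -0.0, 0.7]
wrist_force: [-0.6, -1.1, -0.5]
opening: 0.5
grip_force: 0.0
```

>>> send_rows:
  travel:
    - [0,0,0.0008]
    - [0,0,0.0016]
    - [0,0,0.0024]
  turn:
    - [0,0,0]
    - [0,0,0]
    - [0,0,0]
  hand: [0,0,0]

```text
time: 18.85
tcp_pos: [518.9, 221.7, 64.2]
orientation: [180.0, -0.0, 0.7]
wrist_force: [-1.3, -1.0, 3.6]
opening: 0.2
grip_force: 1.6
```

>>> send_rows:
  travel:
    - [0,0,0.0008]
    - [0,0,0.0016]
    - [0,0,0.0024]
  turn:
    - [0,0,0]
    - [0,0,0]
    - [0,0,0]
  hand: [0,0,0]

```text
time: 19.15
tcp_pos: [518.8, 221.7, 61.9]
orientation: [-180.0, -0.0, 0.7]
wrist_force: [-2.4, -0.7, 4.9]
opening: 0.2
grip_force: 2.4
```

>>> send_rows:
  travel:
    - [0,0,0.0008]
    - [0,0,0.0016]
    - [0,0,0.0024]
    - [0,0,0.0032]
  turn:
    - [0,0,0]
    - [0,0,0]
    - [0,0,0]
    - [0,0,0]
  hand: [0,0,0,0]

```text
time: 19.55
tcp_pos: [518.9, 221.7, 58.7]
orientation: [-180.0, -0.0, 0.7]
wrist_force: [-1.8, -0.3, 6.2]
opening: 0.5
grip_force: 3.3
```

>>> send_rows:
  travel:
    - [0,0,0.0008]
    - [0,0,0.0016]
    - [0,0,0.0024]
    - [0,0,0.0032]
  turn:
    - [0,0,0]
    - [0,0,0]
    - [0,0,0]
    - [0,0,0]
  hand: [0,0,0,0]

```text
time: 19.95
tcp_pos: [518.9, 221.7, 55.7]
orientation: [-180.0, -0.0, 0.7]
wrist_force: [-2.8, -0.8, 7.9]
opening: 0.4
grip_force: 4.2
```

>>> send_rows:
  travel:
    - [0,0,-0.015]
    - [0,0,-0.05]
    - [0,0,-0.09]
    - [0,0,-0.14]
    - [0,0,-0.17]
  turn:
    - [0,0,0]
    - [0,0,0]
    - [0,0,0]
    - [0,0,0]
    - [0,0,0]
  hand: [0,0,0,0,0]

```text
time: 20.45
tcp_pos: [519.7, 222.2, 228.8]
orientation: [-179.9, -0.2, 0.7]
wrist_force: [1.6, 0.8, -0.3]
opening: 0.3
grip_force: 0.0
```

>>> send_rows:
  travel:
    - [-0.02,0.05,-0.02]
    - [-0.04,0.1,-0.04]
    - [-0.06,0.15,-0.06]
    - [-0.06,0.19,-0.06]
    - [-0.06,0.21,-0.06]
  turn:
    - [0,0,0]
    - [0,0,0]
    - [0,0,0]
    - [0,0,0]
    - [0,0,0]
  hand: [0,0,0,0,0]

```text
time: 20.95
tcp_pos: [460.8, 7.4, 286.5]
orientation: [180.0, -0.1, 0.5]
wrist_force: [0.6, -0.1, -0.2]
opening: 0.4
grip_force: 0.0
```

```bash
python3 - <<'E'
from ov import *
ov("pics/end.png",555.0,185.7,60)
go(519,149.3,76,.73)
P=np.array([[60,36],[60,-36],[-60,-36],[-60,36]])*1.
for n in("side","top"):
    p=read_camera(n)[0]
    H,S,V=cv2.split(cv2.cvtColor(p,cv2.COLOR_BGR2HSV))
    b=blobs((S<60)&(V>150),10); D=np.array([[37,36],[37,-36],[-37,-36],[-37,36]])
    R=Ro.from_euler("z",.73,degrees=True); e=w2px(n,R.apply(np.c_[D,[64]*4])+[555,185.7,0])
    g=[min(b,key=lambda q:np.hypot(*(q[0]-c)))[0] for c in e]; print(n,e.round(1),np.array(g)-e); print(fit(D*1.,px2w(n,g,64)[:,:2]))
E
```

```text
travel [ 0.0583 -0.1434  0.2096] turn [ 0.09 -0.06 -0.45] tcp [461.2   6.  285.8] [ 1.7991e+02 -6.0000e-02  2.8000e-01] F [ 0.08 -0.52  0.15] t 21.05 op 0.5
side [[287.4 235.3]
 [291.3 210.3]
 [323.6 211.9]
 [321.7 237.1]] [[ 0.05853091 -0.72202446]
 [ 0.30998688 -0.75077232]
 [-0.03884855 -0.59419182]
 [-0.01114447 -0.61655779]]
(array([555. , 183.8]), np.float64(0.47), array([0.2, 0.4, 0.4, 0.1]))
top [[263.6 174.3]
 [291.4 174.7]
 [290.9 203.1]
 [262.9 202.7]] [[ 0.47401022 -0.08442166]
 [ 0.48930939  0.09703156]
 [ 0.23730234  0.06514075]
 [ 0.23712646  0.02863676]]
(array([555. , 184.8]), np.float64(0.37), array([0.1, 0.1, 0.1, 0.3]))
```

View pics/end.png

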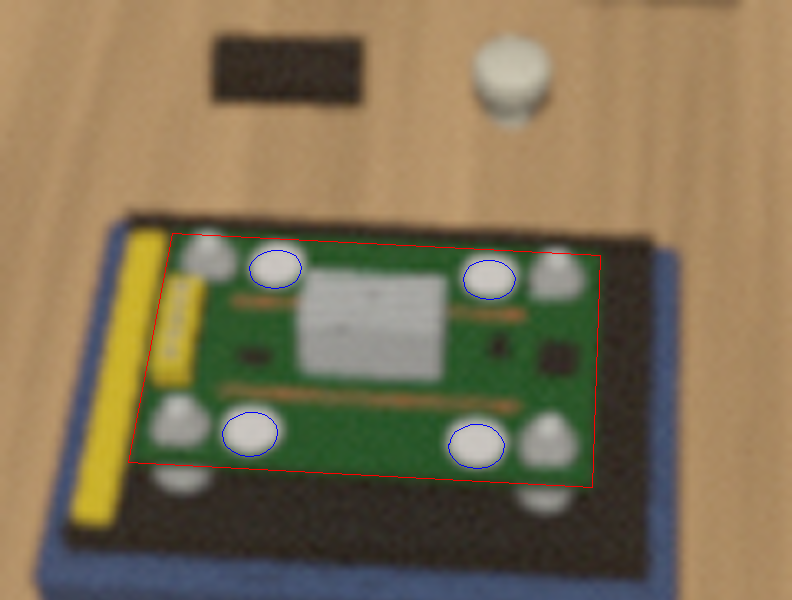

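All four discs sit in the home position with the same small residual, so the board is flat; all four barbs stand wide over it, and the robot is clear. I hand the job in.

```bash
python3 -c "
from workcell import job_done
print(job_done())"
```

```text
the job is handed in; nothing more can be done
None
```

I set the board on its four posts with the connector at the striped end and handed the job in at about 21 s. The final picture shows it flat with all four barbs over it; the force I read stayed at about 10 N or less. The hand-in returned no verdict.

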